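# Find the slack card clip by a tug and scrap it

## Robot

A 6-joint arm with a two-finger parallel gripper is mounted at the origin on the work surface. World frame = base frame: x ahead of the robot, y to its left, z up, the work surface at z = 0. Lengths are in m, angles in rad, forces in N, time in s.
With the tool pointing down it reaches from about 0.375 to 0.9 m from the base axis. Payload 3.1 kg.
Tool frame: the origin (TCP) lies on the centre line of the jaws, within the pads' length; the fingertips stand robot.finger_overhang ahead of it and the grasp point (between the pads) lies 2 mm behind it (robot.finger_overhang is the distance from the TCP to the fingertips, in m); z points along the fingers, y is the direction in which the jaws open and shut (so a half turn about z gives the same grasp; the last joint's range is limited). The gripper opens to 87 mm and grips with 3 to 60 N. Pads are 19 mm wide; open, the fingers measure 117 mm over their backs; the gripper's body (75 mm by 190 mm) begins 51 mm behind the grasp point.
Start: joints at [-1.282, 0.527, 1.433, -0, 1.181, -0.178], TCP at [0.281, -0.558, 0.24] pointing down, gripper open.
Joint ranges: [-3.08, 3.08], [-0.75, 2.2], [0.22, 2.44], [-1.43, 4.57], [0, 2.65], [-2.85, 2.85]. Speed limits (rad/s): [2.79, 2.79, 3.14, 3.14, 3.14, 3.14].

## Interface

Orientations are given as a unit quaternion [x, y, z, w].
In Python, from rig import robot gives the robot as it stands. The module is installed in compiled form; this text tells all that it offers.
- The arm moves only by the tool step_arm, never from a script. Its arguments are lists of equal length, an entry for each row: "slide": the shift along the tool's x, y, z in mm, a list of three; "twist": the turn about the tool's z in degrees. A call has 1 to 20 rows; each row shifts and turns the commanded pose from where the row before left it, along the tool's axes as they then stand; what a row does not reach is not made up. A row lasts 1/12 s, in which the tool goes at most 41.7 mm and 7.16 degrees, less where a joint would pass 70% of its speed; a pose out of reach is approached as far as the arm can. A call is refused whole if a number of a shift passes 41.7 or a number of a turn 7.16, either way. A call with a gripper value outside its range is refused whole. "jaw" is the finger opening in mm, from 0 to 87, set as the call begins (left out, the last holds). The fingers move at their own pace and stop on an object; "force" is the grip in N (left out, the last holds). Time passes only in rows, so rows that do not move let the fingers close. It gives the time, the measured TCP pose, the force and the opening at its end, in the units of the state.
- robot.get_obs(): the state, without advancing time (a new reading comes with each control period).
- robot.camera(name): name is "scene" or "top"; returns a dict with "color" (384x512x3 uint8, blue, green, red), "depth" (384x512 float32, m along the optical axis (not along the pixel's ray), 0 where there is no reading), "camera_matrix" (3x3 intrinsics, pixels), "origin" and "orientation" of the camera in the world. Camera axes: x right, y down, z forward; pixel columns grow to the right and rows downward; lengths in m; the calibration is good to about 2 mm. A picture is of the moment at which its call begins.
- robot.hand_in(): hands the job in, once; it reports no verdict.
The state is a dict: "time": time; "q": joint angles; "joint_velocities": joint speeds; "joint_torque": joint torques, N m; "position": TCP position; "tool_rot": TCP orientation; "ft_force": force on the tool from outside, world axes, zero at the start; "moment": the same for the moment, N m; "grip_width": finger opening in m.
Only numpy, scipy, OpenCV 4.12 (cv2) and the standard library are available. Lean on these libraries where they do the work, as an engineer would, in place of code of your own. Each camera call takes 0.05 s, during which the arm holds its last target.

## Task

One of the three card clips on the peg board has lost its spring and lets its batch card slip. Tug the cards gently, straight out of the clips' mouths, with no more than about 7 N: a good clip keeps its card. When you find the one whose card slides, draw that card right out and lay it in the wooden card tray, then lift that clip off its peg into the red scrap tub; leave the good clips on their pegs with their cards in, and do not disturb the cheese, the brush or the jar.

Things in the scene. Friction and masses are not known exactly. Their poses are not given: they have to be found in the camera images.
- board: Fixed oak peg board on the bench, 110 (x) by 360 (y) by 22 mm high; origin: centre of its underside. Its front (-x) faces the robot. Three upright pegs, 5 mm thick, 16 mm tall, 120 mm apart along y. On each a loose steel card clip lies flat, its mouth to the front; the three clips look alike. The slack one (any peg) lets its card slide at a pull of 2-4 N, the good ones hold more than 12 N.
- peg_1 (a point): Foot of the left (+y) peg, at the board's top, 22 mm above the bench; axes as the board's. A clip (70 g, 50 wide in y, 72 mm long) has its 8 mm eye over it (play 1.5 mm each way, can swing), takes the pull there and lifts straight up off it. From the peg, along the card's x: mouth edge -60 mm; side ears to grip it by at x -40 to -14, y +-25, up to 16 mm above the board; thumb tab between them up to 34 mm.
- peg_2 (a point): Foot of the middle peg, at the board's top, 22 mm above the bench; axes as the board's. A clip (70 g, 50 wide in y, 72 mm long) has its 8 mm eye over it (play 1.5 mm each way, can swing), takes the pull there and lifts straight up off it. From the peg, along the card's x: mouth edge -60 mm; side ears to grip it by at x -40 to -14, y +-25, up to 16 mm above the board; thumb tab between them up to 34 mm.
- peg_3 (a point): Foot of the right (-y) peg, at the board's top, 22 mm above the bench; axes as the board's. A clip (70 g, 50 wide in y, 72 mm long) has its 8 mm eye over it (play 1.5 mm each way, can swing), takes the pull there and lifts straight up off it. From the peg, along the card's x: mouth edge -60 mm; side ears to grip it by at x -40 to -14, y +-25, up to 16 mm above the board; thumb tab between them up to 34 mm.
- card_1: Loose rigid yellow metal card, 90 (x) by 44 (y) by 4 mm, 42 g, flat in the mouth of the clip on peg_1. Origin: centre of its underside, 25 mm above the bench and 89 mm before the peg (-x), yaw as the board's. 16 mm of it is in the mouth. Its -x end sticks out 68 mm past the board's front edge, clear of the bench: take it there by its long edges from above. It pulls out along -x.
- card_2: Loose rigid yellow metal card, 90 (x) by 44 (y) by 4 mm, 42 g, flat in the mouth of the clip on peg_2. Origin: centre of its underside, 25 mm above the bench and 89 mm before the peg (-x), yaw as the board's. 16 mm of it is in the mouth. Its -x end sticks out 68 mm past the board's front edge, clear of the bench: take it there by its long edges from above. It pulls out along -x.
- card_3: Loose rigid yellow metal card, 90 (x) by 44 (y) by 4 mm, 42 g, flat in the mouth of the clip on peg_3. Origin: centre of its underside, 25 mm above the bench and 89 mm before the peg (-x), yaw as the board's. 16 mm of it is in the mouth. Its -x end sticks out 68 mm past the board's front edge, clear of the bench: take it there by its long edges from above. It pulls out along -x.
- scrap_tub: Fixed open red plastic tub, 160 (x) by 140 (y) by 50 mm high, walls and floor 4 mm . Origin: centre of its underside on the bench. Stands beside the peg board, left or right.
- card_tray: Fixed open light-wood tray, 160 (x) by 140 (y) by 30 mm high, walls and floor 6 mm. Origin: centre of its underside on the bench. Stands on the other side of the peg board.
- cheese: Bystander: small ripened cheese wheel, 150 mm across, 85 mm high, beside the board. Origin: centre of its underside. Leave it alone.
- rind_brush: Bystander: rind brush lying bristles down, 50 (x) by 150 (y) by 40 mm, behind the board. Origin: centre of its underside. Leave it alone.
- brine_jar: Bystander: glass jar with steel lid, 72 mm across, 100 mm high, beside the board. Origin: centre of its underside. Leave it alone.
Not all that is in view belongs to the job. Leave any green, purple or turquoise look-alike of the card_2 alone.

How it is judged:
By the outcome, as a careful person would: the job done as asked, in the order asked, and still so for the second after the job is handed in, with the robot touching nothing.
It also fails if it takes over 69 s, if anything falls off the work surface, if the arm or the gripper's body presses on something with over 40 N, if the wrist force passes 120 N, or if a joint passes its speed limit or range.

## Working session

There is one attempt and no reset: what is moved stays moved. The work goes in short steps, Python scripts to look and compute and a tool call to move; the robot and the scene stay as the last step left them, time stands still between calls to the robot, and variables do not carry over. Pictures are saved under pics/ and viewed, and the job is handed in when it is done.

Besides the shell and the picture viewer there is one more tool, called after "Emit:" as a command line: name --pt "numbers of a row" for each row, then --argument value for the rest. step_arm: Moves the arm, as the interface text tells. Its arguments: {"type":"object","properties":{"slide":{"type":"array","items":{"type":"array","items":{"type":"number"}}},"twist":{"type":"array","items":{"type":"number"}},"jaw":{"type":"number"},"force":{"type":"number"}},"required":["slide","twist"]}

```bash
mkdir -p pics; cat > h.py <<'E'
import numpy as np, cv2
from rig import robot
from scipy.spatial.transform import Rotation as R
def shot(n,tag):
    c=robot.camera(n); cv2.imwrite(f'pics/{tag}.png',c['color']); np.savez(f'pics/{tag}.npz',**{k:np.array(v) for k,v in c.items()}); return c
def pts(c):
    d=c['depth'];K=np.array(c['camera_matrix']);v,u=np.mgrid[:d.shape[0],:d.shape[1]]
    P=np.stack([(u-K[0,2])/K[0,0]*d,(v-K[1,2])/K[1,1]*d,d],-1)
    o=np.array(c['orientation'])
    M=R.from_quat(o).as_matrix() if o.size==4 else o.reshape(3,3)
    W=P@M.T+np.array(c['origin']); W[d==0]=np.nan; return W
E
python3 - <<'E'
from h import *
o=robot.get_obs();print({k:np.round(v,3) for k,v in o.items()});print(robot.finger_overhang)
for n in('scene','top'):
    c=shot(n,n+'0');print(n,c['origin'],c['orientation'])
E
```

```text
{'time': np.float64(0.0), 'q': array([-1.282,  0.528,  1.434, -0.   ,  1.181, -0.179]), 'joint_velocities': array([ 0.001,  0.   ,  0.001, -0.001, -0.002,  0.001]), 'joint_torque': array([ 1.0000e-03, -4.4003e+01, -1.7659e+01,  6.3000e-02,  5.8000e-02,
       -0.0000e+00]), 'position': array([ 0.281, -0.557,  0.239]), 'tool_rot': array([ 0.973,  0.231, -0.   , -0.001]), 'ft_force': array([ 0.518, -1.247,  0.454]), 'moment': array([-0.042,  0.001,  0.028]), 'grip_width': np.float64(0.087)}
0.017
scene [1.02548086 0.55504838 0.6362357 ] [ 0.31217502  0.85016982 -0.40182517 -0.13525745]
top [0.51682236 0.01760857 1.41594221] [ 0.70953579 -0.70427482  0.02294657 -0.00542129]
```

View pics/scene0.png

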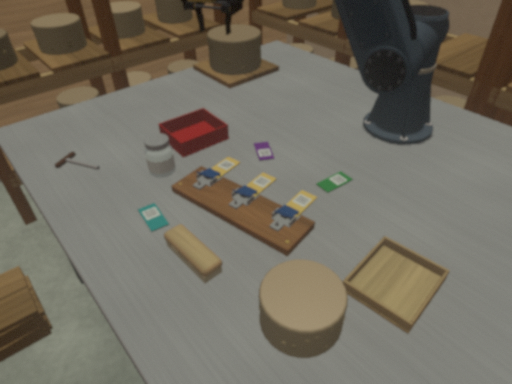

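View pics/top0.png

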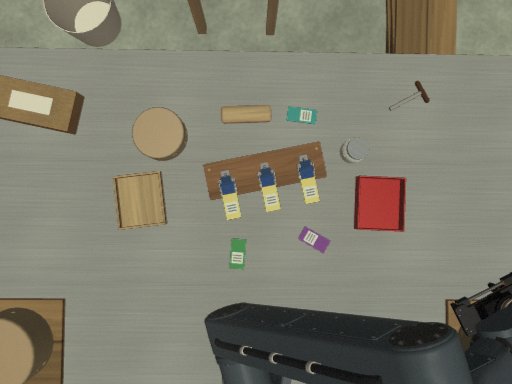

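The top view has +x up and +y left. The yellow cards are at (231,206), (270,196) and (309,186), in clips with blue thumb tabs. The look-alikes to leave alone are green (238,253), purple (314,239) and turquoise (302,115). The wooden tray is at (140,200), the red tub at (380,203), the jar at (355,150), the cheese at (158,133) and the brush at (246,114). I'll measure them and check a crop.

```bash
cat >> h.py <<'E'
def load(t): return dict(np.load(f'pics/{t}.npz'))
def cards(c):
    W=pts(c);hsv=cv2.cvtColor(c['color'],cv2.COLOR_BGR2HSV);out=[]
    m=cv2.inRange(hsv,(20,90,130),(35,255,255))
    m=cv2.morphologyEx(m,cv2.MORPH_CLOSE,np.ones((5,5)))
    n,l,s,ce=cv2.connectedComponentsWithStats(m)
    for i in range(1,n):
        if s[i,4]<60: continue
        w=W[l==i]; w=w[np.isfinite(w[:,0])]
        r=cv2.minAreaRect((w[:,:2]*1000).astype(np.float32))
        out.append((ce[i],w,r))
    return out
E
python3 - <<'E'
from h import *
c=load('top0');W=pts(c)
for ce,w,r in cards(c): print(ce.round(1),np.nanmedian(w[:,2]).round(4),np.round(w[:,:2].mean(0),4),r)
img=cv2.resize(c['color'][130:230,190:340],None,fx=5,fy=5,interpolation=cv2.INTER_CUBIC);cv2.imwrite('pics/crop.png',img)
hsv=cv2.cvtColor(c['color'],cv2.COLOR_BGR2HSV)
def blob(m,name):
    n,l,s,ce=cv2.connectedComponentsWithStats(m)
    for i in range(1,n):
        if s[i,4]<50: continue
        w=W[l==i];w=w[np.isfinite(w[:,0])];r=cv2.minAreaRect((w[:,:2]*1000).astype(np.float32))
        print(name,ce[i].round(),s[i,4],np.median(w[:,2]).round(3),w[:,2].max().round(3),np.round(r[0],1),np.round(r[1],1),round(r[2],1))
blob(cv2.inRange(hsv,(0,150,60),(6,255,255))|cv2.inRange(hsv,(174,150,60),(180,255,255)),'red')
blob(cv2.inRange(hsv,(105,100,30),(125,255,255)),'blue')
# board by height
z=W[...,2];mm=((z>.012)&(z<.032)).astype(np.uint8);blob(mm,'z12-32')
blob(((z>.033)&(z<.3)).astype(np.uint8),'z>33')
E
```

```text
[ 58.8 111.2] 0.0705 [0.7759 0.5774] ((785.4100341796875, 585.831787109375), (83.72550964355469, 113.61821746826172), 73.16185760498047)
[245.5 112.9] 0.0408 [0.7831 0.0382] ((783.1046142578125, 38.158966064453125), (37.198936462402344, 135.61878967285156), 2.5523579120635986)
[138.8 199.9] 0.0075 [0.5212 0.3577] ((521.5147094726562, 353.15283203125), (157.7571563720703, 137.91098022460938), 6.954858779907227)
[309.1 189.1] 0.029 [ 0.5574 -0.1542] ((554.1234741210938, -155.85264587402344), (76.18883514404297, 43.071990966796875), 12.328956604003906)
[270.2 196.7] 0.0295 [ 0.5335 -0.0373] ((530.3051147460938, -38.77912521362305), (73.49092864990234, 42.52913284301758), 11.789785385131836)
[230.9 204.8] 0.0291 [0.5086 0.0797] ((505.4168395996094, 79.90400695800781), (73.91950988769531, 45.16608428955078), 11.404662132263184)
red [380. 203.] 2500 0.006 0.059 [ 516.6 -366. ] [140.8 158.8] 87.6
blue [306. 170.] 183 0.04 0.061 [ 615.  -143.6] [48.9 37.4] 3.9
blue [267. 177.] 185 0.04 0.058 [592.5 -26. ] [49.6 37.5] 12.0
blue [227. 185.] 181 0.04 0.057 [568.3  91.2] [50.4 36.3] 10.6
z12-32 
[... 821 characters left out ...]
799 0.04 0.05 [782.6  38.1] [ 50.6 148.3] 2.7
z>33 [159. 133.] 2226 0.085 0.096 [715.7 289.1] [148.1 148.7] 51.8
z>33 [355. 149.] 550 0.098 0.108 [ 673.4 -281.8] [68.2 67.4] 66.0
z>33 [306. 169.] 239 0.04 0.061 [ 620.2 -143. ] [61.2 51.4] 19.0
z>33 [267. 177.] 241 0.04 0.058 [592.6 -25.7] [52.1 50.8] 11.9
z>33 [227. 185.] 244 0.04 0.059 [565.7  90.6] [57.1 50.2] 12.1
z>33 [382. 203.] 451 0.048 0.059 [ 516.9 -366.5] [141.7 160.2] 87.8
z>33 [228. 309.] 239 0.281 0.3 [254.7  68.5] [ 22.9 133.9] 25.1
z>33 [ 23. 345.] 3354 0.147 0.159 [120.  651.5] [201.8 111.7] 17.5
z>33 [464. 339.] 173 0.075 0.117 [ 120.6 -600.6] [ 9.2 60.1] 81.2
z>33 [274. 378.] 135 0.152 0.299 [ 56.4 -42.1] [130.   14.3] 24.4
```

View pics/crop.png

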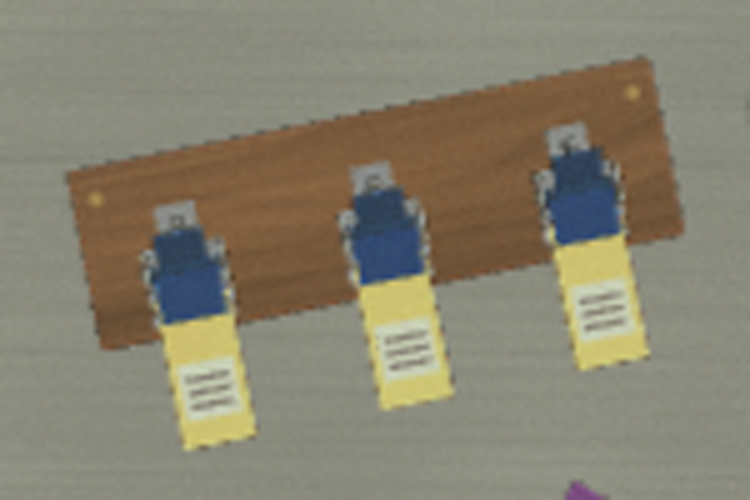

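I chose the three yellow cards in the board clips. The geometry agrees: board plus cards measures 178×361 mm, pitch is 120 mm, yaw is 11.7°, and card tops are at z≈29 mm. Next I'll work out the move to card 3.

```bash
cat >> h.py <<'E'
def head():
    M=R.from_quat(robot.get_obs()['tool_rot']).as_matrix(); return np.degrees(np.arctan2(M[1,0],M[0,0]))
def go(x,y,z,hd):
    p=np.array(robot.get_obs()['position'])*1000; d=np.array([x,y,z])-p; h=np.radians(hd)
    print('pos',p.round(1),'head',round(head(),2),'twist',round(head()-hd,2),'slide',np.round([d[0]*np.cos(h)+d[1]*np.sin(h),d[0]*np.sin(h)-d[1]*np.cos(h),-d[2]],1))
E
python3 -c "
from h import *
go(543.5,-158.1,110,11.7)"
```

```text
pos [ 281.1 -557.5  238.7] head 26.75 twist 15.05 slide [ 337.9 -337.9  128.7]
```

Emit:
step_arm --pt "0 0 0" --pt "0 0 0" --pt "0 0 0" --pt "21.1 -21.1 4" --pt "21.1 -21.1 4" --pt "21.1 -21.1 4" --pt "21.1 -21.1 4" --pt "21.1 -21.1 8" --pt "21.1 -21.1 8" --pt "21.1 -21.1 8" --pt "21.1 -21.1 8" --pt "21.1 -21.1 8" --pt "21.1 -21.1 8" --pt "21.1 -21.1 8" --pt "21.1 -21.1 8" --pt "21.1 -21.1 8" --pt "21.1 -21.1 8" --pt "21.1 -21.1 8" --pt "21.1 -21.1 8" --pt "0 0 0" --twist '[5,5,5,0,0,0,0,0,0,0,0,0,0,0,0,0,0,0,0,0]' --jaw 87 --force 25

```text
time: 1.77
position: [0.5441, -0.1541, 0.1258]
tool_rot: [0.995, 0.105, -0.001, -0.002]
ft_force: [0.2, -0.2, 0.6]
grip_width: 0.0872
```

```bash
python3 -c "
from h import *
go(543.5,-158.1,34,11.7);shot('scene','s1')"
```

```text
pos [ 544.1 -154.1  125.8] head 12.0 twist 0.3 slide [-1.4  3.8 91.8]
```

View pics/s1.png

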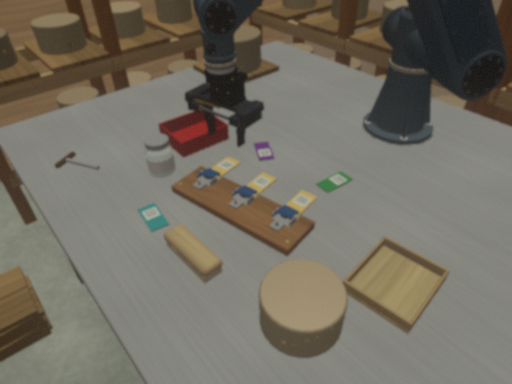

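The gripper is above the right-hand card, with its fingers at about (225,125), clear of the jar. I'll descend.

Emit:
step_arm --pt "-1.4 3.8 10" --pt "0 0 20" --pt "0 0 20" --pt "0 0 20" --pt "0 0 12" --pt "0 0 0" --pt "0 0 0" --twist '[0,0,0,0,0,0,0]'

```text
time: 2.4
position: [0.5418, -0.1637, 0.045]
tool_rot: [0.995, 0.102, -0.001, -0.0]
ft_force: [0.2, -0.6, 0.8]
grip_width: 0.0873
```

```bash
python3 -c "
from h import *
go(543.5,-158.1,34,11.7)"
```

```text
pos [ 541.8 -163.7   45. ] head 11.66 twist -0.04 slide [ 2.8 -5.1 11. ]
```

Emit:
step_arm --pt "2.8 -5.1 0" --pt "0 0 6" --pt "0 0 5" --pt "0 0 0" --pt "0 0 0" --twist '[0,0,0,0,0]'

```text
time: 2.82
position: [0.5442, -0.1571, 0.0346]
tool_rot: [0.995, 0.103, -0.0, -0.0]
ft_force: [-0.6, 0.3, -0.3]
grip_width: 0.0871
```

Emit:
step_arm --pt "0 0 0" --pt "0 0 0" --pt "0 0 0" --pt "0 0 0" --pt "0 0 0" --pt "0 0 0" --twist '[0,0,0,0,0,0]' --jaw 40 --force 25

```text
time: 3.32
position: [0.5442, -0.1573, 0.0346]
tool_rot: [0.995, 0.102, 0.0, 0.0]
ft_force: [0.3, -0.8, -0.1]
grip_width: 0.0547
```

```bash
python3 -c "
from h import *
go(543.5,-158.1,34,11.7)
print(robot.get_obs()['ft_force'],robot.get_obs()['moment'],robot.get_obs()['time'])
c=shot('scene','s2');cv2.imwrite('pics/s2c.png',cv2.resize(c['color'][80:260,130:370],None,fx=3,fy=3))"
```

```text
pos [ 544.2 -157.3   34.6] head 11.74 twist 0.04 slide [-0.9  0.6  0.6]
[ 0.29898285 -0.75402506 -0.12098808] [0.00193247 0.01496941 0.01435128] 3.3167
```

View pics/s2c.png

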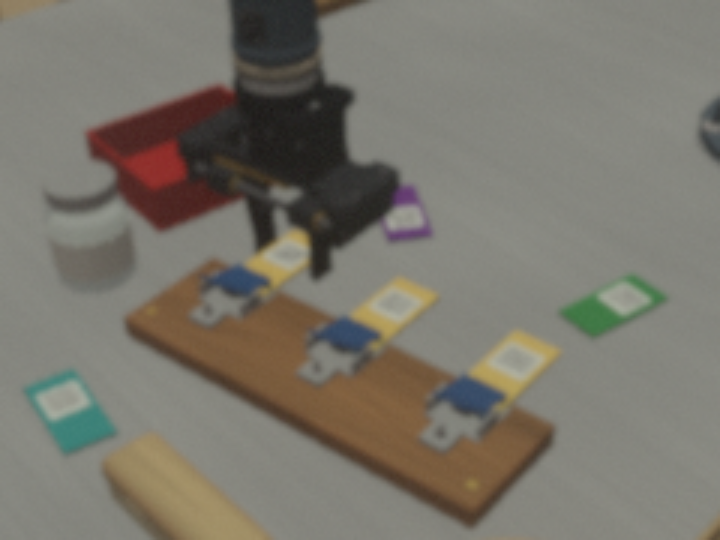

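The fingers straddle card 3, at about (265,225) and (320,245) in the crop, and are still closing. I'll let them finish.

Emit:
step_arm --pt "0 0 0" --pt "0 0 0" --pt "0 0 0" --pt "0 0 0" --twist '[0,0,0,0]'

```text
time: 3.7
position: [0.5442, -0.1574, 0.0346]
tool_rot: [0.995, 0.102, 0.0, 0.0]
ft_force: [0.1, -0.1, 0.8]
grip_width: 0.0431
```

Emit:
step_arm --pt "-0.5 0 0" --pt "-0.5 0 0" --pt "0 0 0" --twist '[0,0,0]'

```text
time: 3.95
position: [0.5433, -0.1575, 0.0345]
tool_rot: [0.995, 0.102, 0.0, 0.0]
ft_force: [0.2, -0.7, -0.5]
grip_width: 0.0431
```

Emit:
step_arm --pt "-0.5 0 0" --pt "-0.5 0 0" --pt "0 0 0" --twist '[0,0,0]'

```text
time: 4.2
position: [0.5425, -0.1578, 0.0346]
tool_rot: [0.995, 0.102, 0.0, 0.0]
ft_force: [1.0, 0.4, -0.8]
grip_width: 0.0437
```

Emit:
step_arm --pt "-0.4 0 0" --pt "0 0 0" --twist '[0,0]'

```text
time: 4.37
position: [0.5424, -0.1579, 0.0347]
tool_rot: [0.995, 0.102, 0.001, 0.0]
ft_force: [2.6, 0.3, -1.2]
grip_width: 0.0431
```

Emit:
step_arm --pt "-0.3 0 0" --pt "0 0 0" --twist '[0,0]'

```text
time: 4.53
position: [0.5424, -0.158, 0.0347]
tool_rot: [0.995, 0.102, 0.001, 0.0]
ft_force: [3.7, 2.2, -0.3]
grip_width: 0.0432
```

Emit:
step_arm --pt "-0.3 0 0" --pt "0 0 0" --twist '[0,0]'

```text
time: 4.7
position: [0.5423, -0.158, 0.0348]
tool_rot: [0.995, 0.102, 0.001, 0.0]
ft_force: [5.1, 1.5, -0.4]
grip_width: 0.0435
```

Emit:
step_arm --pt "-0.2 0 0" --pt "0 0 0" --twist '[0,0]'

```text
time: 4.87
position: [0.5423, -0.1581, 0.0348]
tool_rot: [0.995, 0.102, 0.001, 0.001]
ft_force: [5.2, 1.7, -1.6]
grip_width: 0.0435
```

At a pull of about 5.4 N card 3 hasn't moved, so its clip is good. I'll relax the pull, release and rise.

Emit:
step_arm --pt "1.2 0 0" --pt "1 0 0" --pt "0 0 0" --twist '[0,0,0]'

```text
time: 5.12
position: [0.5426, -0.1575, 0.0345]
tool_rot: [0.995, 0.102, -0.001, -0.0]
ft_force: [0.6, 0.5, 1.1]
grip_width: 0.0433
```

Emit:
step_arm --pt "0 0 0" --pt "0 0 0" --pt "0 0 0" --pt "0 0 0" --pt "0 0 -10" --pt "0 0 -20" --pt "0 0 -20" --pt "0 0 0" --pt "0 0 0" --twist '[0,0,0,0,0,0,0,0,0]' --jaw 75

```text
time: 5.87
position: [0.544, -0.1579, 0.0861]
tool_rot: [0.995, 0.102, 0.001, 0.001]
ft_force: [0.4, -0.1, -0.2]
grip_width: 0.0749
```

```bash
python3 -c "
from h import *
go(519.2,-40.6,34,11.7)"
```

```text
pos [ 544.  -157.9   86.1] head 11.75 twist 0.05 slide [  -0.5 -119.9   52.1]
```

Emit:
step_arm --pt "0 -20 0" --pt "0 -25 0" --pt "0 -25 0" --pt "0 -25 0" --pt "-0.5 -15 0" --pt "0 -9.9 0" --pt "0 0 0" --pt "0 0 10" --pt "0 0 15" --pt "0 0 15" --pt "0 0 12" --pt "0 0 0" --pt "0 0 0" --twist '[0,0,0,0,0,0,0,0,0,0,0,0,0]'

```text
time: 6.95
position: [0.5183, -0.0413, 0.0315]
tool_rot: [0.995, 0.102, -0.001, -0.0]
ft_force: [-0.4, 0.5, 0.4]
grip_width: 0.0751
```

Emit:
step_arm --pt "0 0 0" --pt "0 0 0" --pt "0 0 0" --pt "0 0 0" --pt "0 0 0" --pt "0 0 0" --pt "0 0 0" --pt "0 0 0" --twist '[0,0,0,0,0,0,0,0]' --jaw 40

```text
time: 7.62
position: [0.5185, -0.0402, 0.0327]
tool_rot: [0.995, 0.102, 0.0, 0.0]
ft_force: [-0.3, -0.1, 1.5]
grip_width: 0.0433
```

Emit:
step_arm --pt "-0.5 0 0" --pt "-0.5 0 0" --pt "0 0 0" --twist '[0,0,0]'

```text
time: 7.87
position: [0.5178, -0.0405, 0.0327]
tool_rot: [0.995, 0.102, 0.0, 0.0]
ft_force: [1.7, -0.4, 0.3]
grip_width: 0.0435
```

Emit:
step_arm --pt "-0.4 0 0" --pt "-0.4 0 0" --pt "0 0 0" --twist '[0,0,0]'

```text
time: 8.12
position: [0.5169, -0.0406, 0.0326]
tool_rot: [0.995, 0.102, 0.0, 0.0]
ft_force: [1.1, 0.7, 1.0]
grip_width: 0.0435
```

Emit:
step_arm --pt "-0.4 0 0" --pt "-0.4 0 0" --pt "0 0 0" --twist '[0,0,0]'

```text
time: 8.37
position: [0.5166, -0.0408, 0.0327]
tool_rot: [0.995, 0.102, 0.001, 0.0]
ft_force: [3.4, 1.2, -0.1]
grip_width: 0.0434
```

Emit:
step_arm --pt "-0.4 0 0" --pt "0 0 0" --twist '[0,0]'

```text
time: 8.53
position: [0.516, -0.041, 0.0327]
tool_rot: [0.995, 0.102, 0.001, 0.0]
ft_force: [3.3, 0.8, 0.5]
grip_width: 0.0436
```

Emit:
step_arm --pt "-0.3 0 0" --pt "0 0 0" --twist '[0,0]'

```text
time: 8.7
position: [0.5155, -0.0411, 0.0326]
tool_rot: [0.995, 0.102, 0.0, 0.0]
ft_force: [3.0, 0.5, 0.1]
grip_width: 0.0435
```

Emit:
step_arm --pt "-0.5 0 0" --pt "-0.5 0 0" --pt "0 0 0" --twist '[0,0,0]'

```text
time: 8.95
position: [0.5142, -0.0412, 0.0326]
tool_rot: [0.995, 0.102, 0.0, 0.0]
ft_force: [3.0, 0.2, 0.8]
grip_width: 0.043
```

Emit:
step_arm --pt "-0.5 0 0" --pt "-0.5 0 0" --pt "0 0 0" --twist '[0,0,0]'

```text
time: 9.2
position: [0.513, -0.0413, 0.0326]
tool_rot: [0.995, 0.102, -0.0, 0.0]
ft_force: [3.4, 0.0, 1.4]
grip_width: 0.0432
```

Card 2 slides at a steady pull of about 3.2 N, so its clip is the slack one. I'll draw the card out.

Emit:
step_arm --pt "-2 0 0" --pt "-2 0 0" --pt "-2 0 0" --pt "-2 0 0" --pt "-3 0 0" --pt "-3 0 0" --pt "-4 0 0" --pt "-5 0 0" --pt "-5 0 0" --pt "0 0 0" --pt "0 0 0" --twist '[0,0,0,0,0,0,0,0,0,0,0]'

```text
time: 10.12
position: [0.485, -0.0469, 0.0325]
tool_rot: [0.995, 0.102, -0.001, -0.0]
ft_force: [-0.3, 0.8, -0.9]
grip_width: 0.0435
```

```bash
python3 -c "
from h import *
c=shot('scene','s3');cv2.imwrite('pics/s3c.png',cv2.resize(c['color'][80:260,130:370],None,fx=3,fy=3))
go(518,-41,34,11.7)"
```

```text
pos [485.6 -47.1  32.5] head 11.73 twist 0.03 slide [33.   0.7 -1.5]
```

View pics/s3c.png

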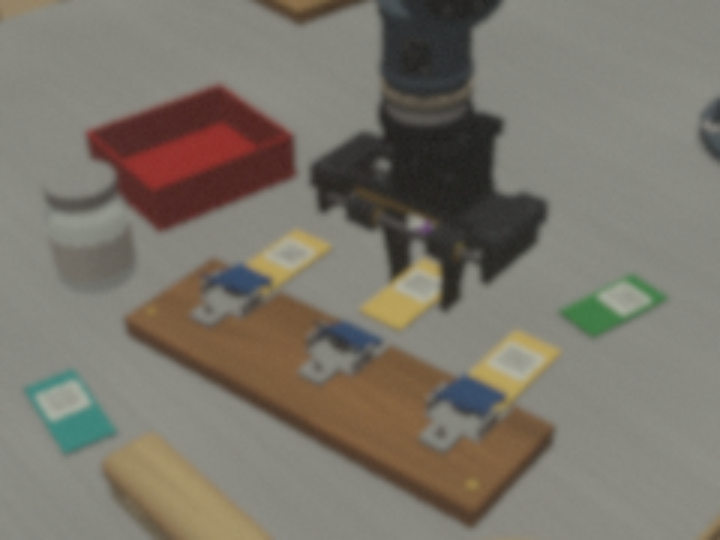

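Card 2 is free of its clip and held level. Cards 1 and 3 are still in theirs. I'll carry card 2 to the tray.

Emit:
step_arm --pt "0 0 -15" --pt "0 0 -25" --pt "0 0 -25" --pt "0 0 -15" --pt "0 0 0" --pt "0 0 0" --twist '[0,0,0,0,4.7,0]'

```text
time: 10.67
position: [0.4868, -0.0472, 0.1138]
tool_rot: [0.998, 0.061, 0.002, 0.001]
ft_force: [0.6, 0.5, -0.6]
grip_width: 0.0432
```

```bash
python3 -c "
from h import *
go(502,351,60,7)"
```

```text
pos [486.8 -47.2 113.8] head 6.98 twist -0.02 slide [  63.7 -393.4   53.8]
```

Emit:
step_arm --pt "4 -15 0" --pt "4 -25 0" --pt "4 -25 0" --pt "4 -25 0" --pt "4 -25 0" --pt "4 -25 0" --pt "4 -25 0" --pt "4 -25 0" --pt "4 -25 0" --pt "4 -25 0" --pt "4 -25 0" --pt "4 -25 0" --pt "4 -25 0" --pt "4 -25 0" --pt "4 -25 0" --pt "3.7 -25 0" --pt "0 -28.4 0" --pt "0 0 0" --pt "0 0 0" --twist '[0,0,0,0,0,0,0,0,0,0,0,0,0,0,0,0,0,0,0]'

```text
time: 12.25
position: [0.4967, 0.3772, 0.1115]
tool_rot: [0.998, 0.064, -0.001, 0.0]
ft_force: [-0.7, -0.7, 0.1]
grip_width: 0.0431
```

Emit:
step_arm --pt "0 0 20" --pt "0 0 20" --pt "0 0 14" --pt "0 0 0" --pt "0 0 0" --twist '[0,0,0,0,0]'

```text
time: 12.67
position: [0.4969, 0.3746, 0.0575]
tool_rot: [0.998, 0.061, -0.002, 0.001]
ft_force: [-0.3, 0.3, -0.3]
grip_width: 0.0433
```

```bash
python3 -c "
from h import *
go(502,351,26,7);c=shot('top','t4');cv2.imwrite('pics/t4c.png',cv2.resize(c['color'][130:270,90:340],None,fx=3,fy=3))
c=shot('scene','s4')"
```

```text
pos [496.9 374.6  57.5] head 7.02 twist 0.02 slide [ 2.2 24.1 31.5]
```

View pics/t4c.png

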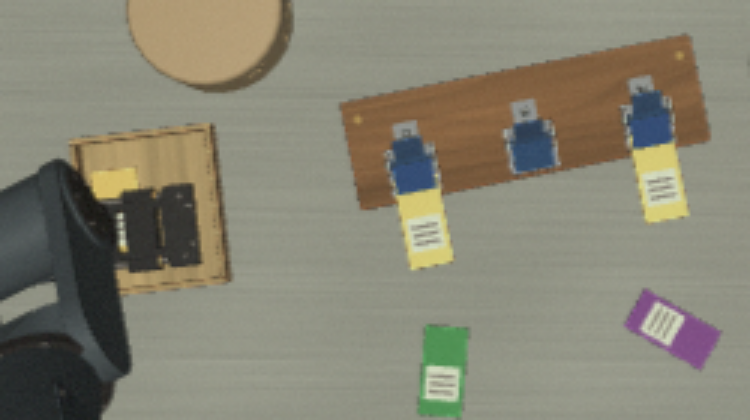

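View pics/s4.png

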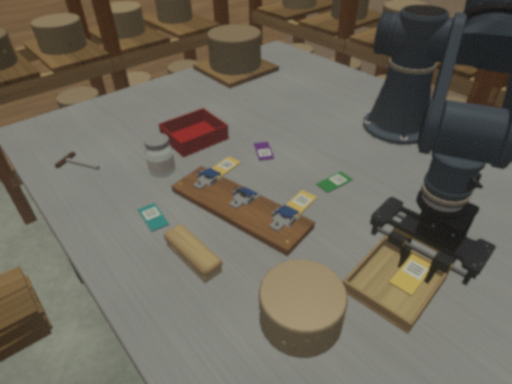

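The card overshot to the +y side of the tray, over its edge at (115,182) in the crop, because I had one row too many. I'll come back 24 mm and lower it.

Emit:
step_arm --pt "2.2 12 0" --pt "0 12 0" --pt "0 0 0" --pt "0 0 15" --pt "0 0 10" --pt "0 0 6" --pt "0 0 0" --pt "0 0 0" --twist '[0,0,0,0,0,0,0,0]'

```text
time: 13.43
position: [0.5024, 0.3524, 0.0271]
tool_rot: [0.998, 0.061, -0.001, 0.0]
ft_force: [-0.3, 0.6, -0.3]
grip_width: 0.0435
```

Emit:
step_arm --pt "0 0 0" --pt "0 0 0" --pt "0 0 0" --pt "0 0 0" --pt "0 0 0" --twist '[0,0,0,0,0]' --jaw 56

```text
time: 13.85
position: [0.5029, 0.3527, 0.0279]
tool_rot: [0.998, 0.062, 0.0, -0.0]
ft_force: [0.7, 0.0, -0.4]
grip_width: 0.0558
```

Emit:
step_arm --pt "0 0 -10" --pt "0 0 -20" --pt "0 0 -25" --pt "0 0 -25" --pt "0 0 -10" --pt "0 0 0" --twist '[0,0,0,0,0,-4.7]'

```text
time: 14.35
position: [0.5048, 0.3536, 0.1213]
tool_rot: [0.995, 0.103, 0.003, -0.001]
ft_force: [-0.7, 0.2, -0.5]
grip_width: 0.0561
```

```bash
python3 -c "
from h import *
c=shot('scene','s5')
o=load('top0');W=pts(load('t4'));c4=load('t4')
hsv=cv2.cvtColor(c4['color'],cv2.COLOR_BGR2HSV)
m=cv2.inRange(hsv,(105,100,30),(125,255,255));n,l,s,ce=cv2.connectedComponentsWithStats(m)
for i in range(1,n):
    if s[i,4]>80:
        w=W[l==i];w=w[np.isfinite(w[:,0])];print(ce[i].round(),cv2.minAreaRect((w[:,:2]*1000).astype(np.float32)))
z=W[...,2]
m=((z>.034)&(z<.06)).astype(np.uint8);n,l,s,ce=cv2.connectedComponentsWithStats(m)
for i in range(1,n):
    if s[i,4]>80:
        w=W[l==i];print(ce[i].round(),cv2.minAreaRect((w[:,:2]*1000).astype(np.float32)))
go(590,-26,110,11.7)"
```

```text
[306. 170.] ((615.1134643554688, -143.5665283203125), (50.01998519897461, 37.907012939453125), 7.013512134552002)
[267. 179.] ((587.0390625, -27.48341178894043), (43.157989501953125, 36.27510452270508), 1.0080372095108032)
[227. 185.] ((568.4371948242188, 91.60789489746094), (50.23228073120117, 37.134273529052734), 11.40404224395752)
[ 74. 113.] ((777.0075073242188, 542.3880615234375), (12.055389404296875, 119.54447174072266), 75.093017578125)
[245. 113.] ((782.2915649414062, 38.007755279541016), (50.19919967651367, 148.28726196289062), 2.9949605464935303)
[306. 170.] ((615.6026000976562, -143.94834899902344), (52.399044036865234, 51.09303283691406), 11.906708717346191)
[266. 176.] ((590.2589111328125, -26.227275848388672), (41.22481155395508, 51.054622650146484), 11.574009895324707)
[227. 185.] ((565.8060302734375, 90.70557403564453), (57.231719970703125, 49.83378219604492), 14.49382209777832)
[382. 203.] ((517.0615844726562, -366.91448974609375), (142.34909057617188, 160.2115936279297), 87.7237319946289)
[128. 190.] ((548.3042602539062, 379.9921875), (26.389331817626953, 45.26003646850586), 0.6029791235923767)
[ 25. 311.] ((197.9908447265625, 681.064697265625), (101.5860366821289, 16.872957229614258), 78.68608093261719)
[470. 330.] ((131.48196411132812, -644.9027099609375), (88.36051940917969, 204.91990661621094), 60.68168640136719)
[257. 357.] ((63.34646224975586, -0.04610443115234375), (131.830322265625, 22.224138259887695), 88.81473541259766)
pos [503.8 353.1 119.8] head 12.11 twist 0.41 slide [  7.5 388.7   9.8]
```

View pics/s5.png

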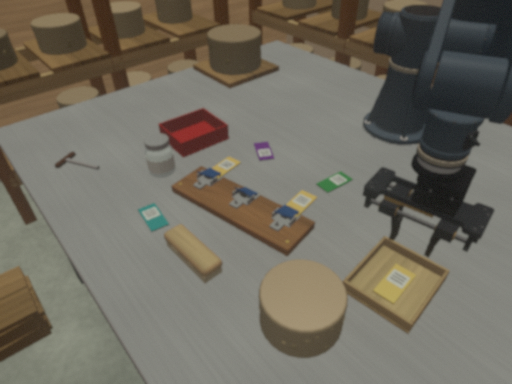

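The card lies flat in the tray at about (395,282). Next is clip 2, with its ears centred at about (597,-25) mm and heading 11.7°.

Emit:
step_arm --pt "0.8 14 0" --pt "0.8 22 0" --pt "0.8 22 0" --pt "0.8 22 0" --pt "0.8 22 0" --pt "0.8 22 0" --pt "0.8 22 0" --pt "0.8 22 0" --pt "0.8 22 0" --pt "0.8 22 0" --pt "0.8 22 0" --pt "0.8 22 0" --pt "0.8 22 0" --pt "0.8 22 0" --pt "0.8 22 0" --pt "0.8 22 0" --pt "0.8 22 0" --pt "0 14 0" --pt "0 0 0" --pt "0 0 0" --twist '[0,0,0,0,0,0,0,0,0,0,0,0,0,0,0,0,0,0,0,0]' --jaw 76

```text
time: 16.07
position: [0.5927, -0.0174, 0.1169]
tool_rot: [0.995, 0.101, -0.001, -0.0]
ft_force: [-0.2, -1.1, -0.3]
grip_width: 0.0757
```

```bash
python3 -c "
from h import *
go(597,-25,43,11.7)"
```

```text
pos [592.7 -17.4 116.9] head 11.58 twist -0.12 slide [ 2.7  8.3 73.9]
```

Emit:
step_arm --pt "2.7 8.3 0" --pt "0 0 20" --pt "0 0 0" --pt "0 0 0" --twist '[0,0,0,0]'

```text
time: 16.4
position: [0.5965, -0.0232, 0.0967]
tool_rot: [0.995, 0.103, -0.002, -0.001]
ft_force: [0.2, -0.1, 0.5]
grip_width: 0.0764
```

```bash
python3 -c "
from h import *
go(597,-25,43,11.7)
c=shot('scene','s6');cv2.imwrite('pics/s6c.png',cv2.resize(c['color'][80:260,130:370],None,fx=3,fy=3))"
```

```text
pos [596.5 -23.2  96.7] head 11.81 twist 0.11 slide [ 0.1  1.8 53.7]
```

View pics/s6c.png

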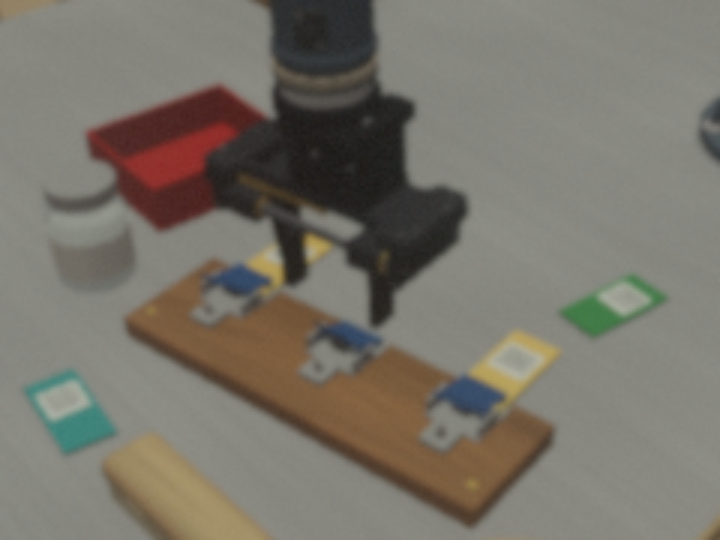

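The gripper is centred above clip 2, with its fingers either side of the clip at (295,270) and (382,310). I'll descend and grip.

Emit:
step_arm --pt "0 1 10" --pt "0 0 15" --pt "0 0 15" --pt "0 0 13.5" --pt "0 0 0" --pt "0 0 0" --twist '[0,0,0,0,0,0]'

```text
time: 16.95
position: [0.5975, -0.025, 0.0436]
tool_rot: [0.995, 0.103, -0.001, -0.0]
ft_force: [0.2, -0.0, -0.3]
grip_width: 0.0758
```

Emit:
step_arm --pt "0 0 0" --pt "0 0 0" --pt "0 0 0" --pt "0 0 0" --pt "0 0 0" --pt "0 0 0" --pt "0 0 0" --twist '[0,0,0,0,0,0,0]' --jaw 44 --force 25

```text
time: 17.53
position: [0.5982, -0.0253, 0.0446]
tool_rot: [0.995, 0.102, 0.0, 0.0]
ft_force: [0.2, 0.3, 3.3]
grip_width: 0.0497
```

Emit:
step_arm --pt "0 0 -5" --pt "0 0 -5" --pt "0 0 0" --twist '[0,0,0]'

```text
time: 17.78
position: [0.5984, -0.0254, 0.055]
tool_rot: [0.995, 0.102, 0.001, 0.0]
ft_force: [0.3, -0.2, -1.0]
grip_width: 0.0496
```

Emit:
step_arm --pt "0 0 -8" --pt "0 0 -20" --pt "0 0 -25" --pt "0 0 -20" --pt "0 0 -10" --pt "0 0 0" --pt "0 0 0" --twist '[0,0,0,0,0,0,0]'

```text
time: 18.37
position: [0.5977, -0.0253, 0.1373]
tool_rot: [0.995, 0.102, 0.0, 0.0]
ft_force: [0.3, 0.2, -0.1]
grip_width: 0.0499
```

```bash
python3 -c "
from h import *
go(514,-367,110,11.7)
c=shot('scene','s7');cv2.imwrite('pics/s7c.png',cv2.resize(c['color'][80:260,130:370],None,fx=3,fy=3))"
```

```text
pos [597.7 -25.3 137.3] head 11.75 twist 0.05 slide [-151.2  317.6   27.3]
```

View pics/s7c.png

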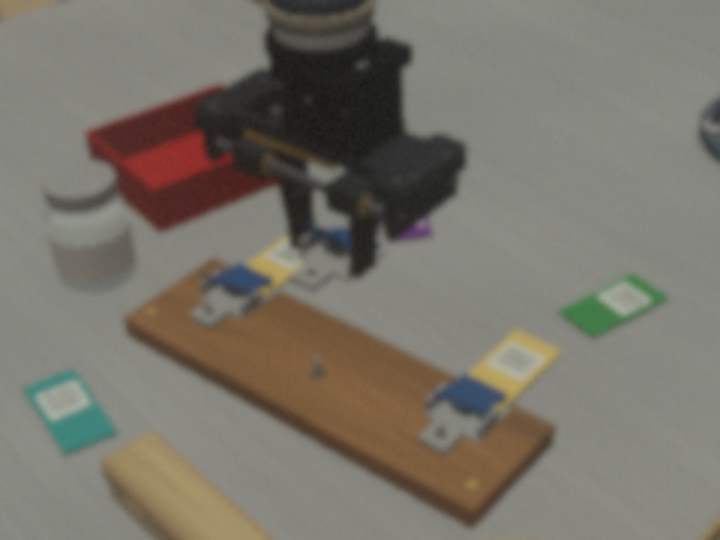

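The peg is bare and clip 2 is held. I'll carry it to the tub.

Emit:
step_arm --pt "-10 10 0" --pt "-10 20 0" --pt "-10 20 0" --pt "-10 20 0" --pt "-10 20 0" --pt "-10 20 0" --pt "-10 20 0" --pt "-10 20 0" --pt "-10 20 0" --pt "-10 20 0" --pt "-10 20 0" --pt "-10 20 0" --pt "-10 20 0" --pt "-10 20 0" --pt "-10 20 0" --pt "-1 20 0" --pt "0 8 0" --pt "0 0 0" --pt "0 0 0" --pt "0 0 0" --twist '[0,0,0,0,0,0,0,0,0,0,0,0,0,0,0,0,0,7,7,0]'

```text
time: 20.08
position: [0.5137, -0.3669, 0.1357]
tool_rot: [1.0, -0.021, -0.001, -0.001]
ft_force: [0.2, -1.0, -1.1]
grip_width: 0.0495
```

```bash
python3 -c "
from h import *
go(514,-367,35,-2.3)
c=shot('top','t8');cv2.imwrite('pics/t8c.png',cv2.resize(c['color'][130:270,200:450],None,fx=3,fy=3))"
```

```text
pos [ 513.7 -366.9  135.7] head -2.4 twist -0.1 slide [3.000e-01 1.000e-01 1.007e+02]
```

View pics/t8c.png

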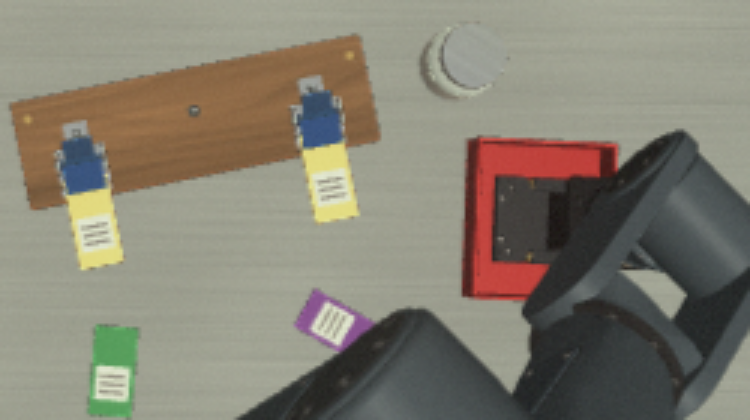

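The gripper is centred over the tub. I'll lower the clip close to the floor and release it.

Emit:
step_arm --pt "0 0 15" --pt "0 0 20" --pt "0 0 20" --pt "0 0 20" --pt "0 0 15" --pt "0 0 10" --pt "0 0 5.5" --pt "0 0 0" --pt "0 0 0" --twist '[0,0,0,0,0,0,0,0,0]'

```text
time: 20.88
position: [0.5151, -0.3674, 0.0318]
tool_rot: [1.0, -0.019, 0.0, 0.0]
ft_force: [-0.3, 0.4, -0.7]
grip_width: 0.0499
```

Emit:
step_arm --pt "0 0 0" --pt "0 0 0" --pt "0 0 0" --pt "0 0 0" --pt "0 0 0" --pt "0 0 0" --twist '[0,0,0,0,0,0]' --jaw 64

```text
time: 21.38
position: [0.5149, -0.3675, 0.0319]
tool_rot: [1.0, -0.02, 0.0, 0.0]
ft_force: [0.2, -0.2, 0.0]
grip_width: 0.0637
```

Emit:
step_arm --pt "0 0 -10" --pt "0 0 -20" --pt "0 0 -25" --pt "0 0 -25" --pt "0 0 -25" --pt "0 0 -20" --pt "-25 0 -10" --pt "-30 0 0" --pt "-30 10 0" --pt "-30 20 0" --pt "-30 30 0" --pt "-20 30 0" --pt "0 0 0" --pt "0 0 0" --twist '[0,0,0,0,0,0,0,0,0,0,0,0,0,0]'

```text
time: 22.55
position: [0.3458, -0.4522, 0.1674]
tool_rot: [1.0, -0.022, 0.0, 0.001]
ft_force: [0.0, 0.1, 0.8]
grip_width: 0.064
```

```bash
python3 -c "
from h import *
c=shot('top','t9');cv2.imwrite('pics/t9c.png',cv2.resize(c['color'][90:270,90:420],None,fx=2.4,fy=2.4))
c=shot('scene','s9');print(robot.get_obs()['position'])
for ce,w,r in cards(load('t9')): print(ce.round(1),np.nanmedian(w[:,2]).round(4),np.round(r[0]),np.round(r[1]),round(r[2],1))"
```

```text
[ 0.34704445 -0.44969726  0.16684894]
[ 57.3 115.6] 0.0711 [785. 593.] [ 95. 111.] 81.3
[245.4 112.9] 0.0406 [784.  38.] [ 38. 135.] 1.2
[138.9 199.7] 0.0081 [522. 353.] [159. 137.] 6.6
[308.8 188.9] 0.0291 [ 556. -154.] [86. 49.] 5.8
[230.8 204.8] 0.0296 [505.  80.] [74. 45.] 11.2
[ 15.9 345. ] 0.1507 [137. 642.] [134.  65.] 32.9
```

View pics/t9c.png

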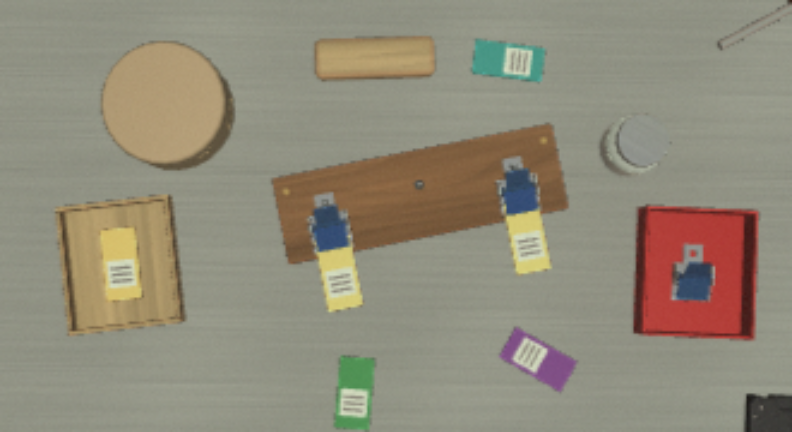

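View pics/s9.png

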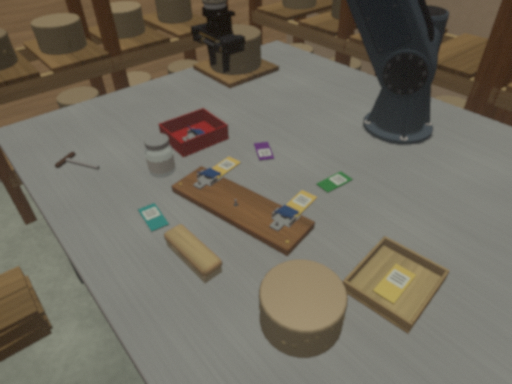

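The card lies flat in the tray (crop 121,263) and the slack clip is in the tub (693,275). The other two clips are on their pegs with their cards in, the bystanders haven't moved, and the arm is clear. Handing in.

```bash
python3 -c "
from rig import robot
print(robot.hand_in())"
```

```text
the job is handed in; nothing more can be done
None
```

The slack clip was the one on the middle peg. Its card is now in the wooden tray and the clip is in the red tub. I handed the job in about 22.7 s into the 69 s allowed.

- **Right card:** it held still at about 5.4 N, so I relaxed the pull and left it in its clip.
- **Middle card:** it slid at a steady pull of about 3.2 N, so I drew it out, laid it in the tray and then moved the clip.
- **Left card:** I did not tug it, since the slack clip was already found.

**Final pictures:** the card lies flat in the tray, the clip is inside the tub and the middle peg is bare. Both good clips are on their pegs with their cards in. The cheese, brush, jar and coloured look-alikes look untouched, and the gripper is clear of everything.

**Checks that disagreed:**
- **Overshoot at the tray:** I carried the card about 24 mm too far towards its left side and corrected this before lowering it.
- **Right card's last measurement:** the outline came out at 86×49 mm and 5.8°, against 76×43 mm and 12.3° at the start. In the picture the card sits square in its clip and its centre agrees within about 2 mm, so I put this down to stray pixels.

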